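# Shut the slide box and hold its opened padlock over it

### The job

Get the microscope slide box ready for locking up: first press its hinged lid down until the catch clicks and holds it shut. Then turn the dial of the combination padlock on its stand, feeling the clicks, to the notch where the white pointer of its bar handle points at the raised rib beside the shackle; after that pull the shackle fully out, and only then lift the open lock off its stand. Finish while holding it: keep it gripped, still and level with the dial up, about 10 cm above the middle of the shut box, touching nothing else, and leave everything else on the bench where it stands.

Things in the scene. Friction and masses are not known exactly. Their poses are not given: they have to be found in the camera images.
- case: The wooden slide box, fixed to the bench: 120 (x) by 160 (y) by 50 mm high without its lid; origin at the centre of its underside. Its front (catch side) is its -x face, the lid's hinge runs along y at its +x rim.
- case_mid (a point): Point on the box at the centre of the top of its lid when shut, 58.5 mm above the bench.
- lid_hinge (a point): Middle of the lid's hinge line, 60 mm to the box's +x from its centre, 50.5 mm above the bench.
- lid_edge (a point): Point on the lid's top face, 10 mm in from the middle of its front edge, 112 mm from the hinge line: a good place to press. Moves with the lid (122 by 162 by 8 mm, 120 g).
- lid (a joint): Lid angle: 0 shut, positive open (rad; up to 1.3). It starts ajar and a light spring raises it again unless the ball catch has snapped in over the last 0.06 rad or so; at the edge the snap takes about 6 to 10 N, and the shut lid then rests on a firm stop.
- stand: Wooden lock stand, fixed; origin at the centre of its underside, axes parallel to the lock's at the start. Foot 130 x 110 x 10 mm; a pedestal 80 (x) by 44 (y) mm carries the lock 40 mm up in a nest of steel lugs: four at its sides (x = -24, +24 mm, up to 10 mm above its underside; the middle 40 mm of each side is free for fingers), one each in front and behind (up to 16 mm).
- staple (a point): Steel staple arm of the stand (6 mm thick; this point is its middle, 23 mm above the lock's underside). Its post stands beside the nest at the stand's x = -39, y = +36 mm; the arm reaches over the +y leg of the shut shackle and keeps the lock down. Once the shackle is fully out, the arm passes through the gap as the lock is lifted straight up.
- lock: The combination padlock (loose, about 0.5 kg in all), lying flat with dial up: bare-metal body 60 (x) by 50 (y) by 28 mm high. Origin at the centre of the body's underside, z up through the dial, the shackle sticks out toward -x. Can be gripped across its 50 mm width (y) with the dial between the fingers; the dial's handle ends 53 mm above the underside.
- lock_center (a point): Centre of the padlock's body, 14 mm above its underside.
- dial_grip (a point): On the dial's axis at mid-height of its black bar handle, 43.5 mm above the lock's underside. Bar 34 mm long, 11 mm wide, 18 mm high, on a disc 38 mm across whose top is 34.5 mm above the underside. The point's x axis runs along the bar; the bar's -x end is the white pointer. The dark rib to point at is on the lock's top, at its shackle side.
- dial (a joint): Dial angle (rad): 0 where the pointer points at the rib (toward the shackle), positive counter-clockwise from above; range -2.6 to 2.6. Clicks into a notch every 0.524 rad (30 degrees); takes at most about 0.1 N m, and let go within some 10 degrees of a notch it pulls itself in. The shackle comes out only at notch 0 (within about 6 degrees).
- shackle_bow (a point): Middle of the shackle's bow: a steel bar 8 mm thick running along the lock's y, 96 mm to the lock's -x from its centre when shut, 14 mm above the lock's underside. It can be pinched from above, one finger inside the loop: the legs are 32 mm apart between centres and 60 mm of loop is open (8 mm bars; staple at the body end).
- shackle (a joint): How far the shackle is pulled out of the lock (m), along the lock's -x: 0 shut, 0.028 fully out (a firm stop). Takes about 2 to 4 N with the dial on its notch and stays where left.
- dropper: Bystander: small amber dropper bottle 32 mm across, 70 mm high.
- pen: Bystander: blue pen 10 mm thick, 140 mm long, lying.
- pencil: Bystander: pencil 8 mm thick, lying.
- jar: Bystander: specimen jar 60 mm across, 90 mm high.
- petri: Bystander: glass dish 90 mm across, 16 mm high.
- mug: Bystander: white mug 80 mm across, 90 mm high.
- slidepack: Bystander: cardboard pack of slides 80 by 30 by 28 mm.
Not all that is in view belongs to the job. What is shaped like the lock but red is not meant.

How it is judged:
By the outcome, as a careful person would: the job done as asked, in the order asked, and still so for the second after the job is handed in, while the arm keeps its last pose, push and grip.
It also fails if it takes over 72 s, if anything falls off the work surface, if the arm or the gripper's body presses on something with over 40 N, if the wrist force passes 120 N, or if a joint passes its speed limit or range.

### The arm

A 6-joint arm with a two-finger parallel gripper is mounted at the origin on the work surface. World frame = base frame: x ahead of the robot, y to its left, z up, the work surface at z = 0. Lengths are in mm, angles in degrees, forces in N, time in s.
With the tool pointing down it reaches from about 250 to 850 mm from the base axis. Payload 12.5 kg.
Tool frame: the origin (TCP) lies on the centre line of the jaws, within the pads' length; the fingertips stand 11 mm ahead of it and the grasp point (between the pads) lies 8 mm behind it; z points along the fingers, y is the line along which they close (so a half turn about z gives the same grasp; the last joint's range is limited). The gripper opens to 93 mm and grips with 3 to 60 N. Pads are 15 mm wide; open, the fingers measure 128 mm over their backs; the gripper's body (75 mm by 188 mm) begins 65 mm behind the grasp point.
Start: joints at [-74.633, 20.094, 94.641, -0, 65.266, -4.847], TCP at [190.058, -516.103, 229.633] pointing down, gripper open.
Joint ranges: [-157.81, 157.81], [-45, 120.19], [0.68, 151.7], [-89.99, 269.99], [4.06, 180], [-164.3, 164.3]. Speed limits (degrees/s): [127.2, 127.2, 159.86, 180, 180, 180].

### API

Orientations are given as a 3x3 rotation matrix whose columns are the frame's x, y, z axes.
In Python, from bench import r gives the robot as it stands. The module is installed in compiled form; this text tells all that it offers. Calls block until the motion is done:
- r.goto(position, orientation): joint-space move of the TCP to a pose.
- r.line_to(position, ori=None, feed=150, force_limit=None): straight line of the TCP; ori=None keeps the orientation; feed is the mean speed in mm/s. With force_limit (N) it stops when the force on the tool has changed by that much, and returns True; else False.
- r.set_joints(angles): joint-space move.
- r.grip(opening, squeeze=None): finger opening in mm; squeeze is the grip in N (None keeps the last); returns when the fingers have stopped.
- r.sleep(seconds).
- r.inverse_kinematics(position, orientation): joint angles nearest the present ones, or None.
- r.get_image(name): name is "scene" or "top" or "wrist"; returns a dict with "frame" (480x640x3 uint8, red, green, blue), "fovy" (degrees; the focal length in pixels is half the picture's height over the tangent of half this angle, whatever the lens; pixels are square), "cx", "cy" (the principal point, pixels), "rvec" (rotation vector, rad) and "tvec" (3), from world to camera coordinates, as OpenCV has them. Camera axes: x right, y down, z forward; pixel columns grow to the right and rows downward; lengths in mm; the calibration is good to about 2 mm. A picture is of the moment at which its call begins. There is no depth.
A pose or a line that the arm cannot do raises r.PlanningError and nothing moves.
- r.hand_in(): hands the job in; it is judged then, once.
Readings, each from a call of its own:
- r.read_t(): time.
- r.read_q(): joint angles.
- r.read_joint_vel(): joint speeds.
- r.read_effort(): joint torques, N m.
- r.read_position(): TCP position.
- r.read_tcp_rot(): TCP orientation.
- r.read_contact_force(): force on the tool from outside, world axes, zero at the start.
- r.read_moment(): the same for the moment, N m.
- r.read_finger_gap(): finger opening in mm.
- r.read_grasp_force(): force on a finger pad.
Only numpy, scipy, OpenCV 4.12 (cv2) and the standard library are available. Lean on these libraries where they do the work, as an engineer would, in place of code of your own. Each camera call takes 0.05 s, during which the arm holds its last target. There are 200 camera calls.

## Working session

There is one attempt and no reset: what is moved stays moved. The work goes in short steps, each a Python script; the robot and the scene stay as the last script left them, time stands still between calls to the robot, and variables do not carry over. Pictures are saved under pics/ and viewed, at most 10 in all, crops included, and the job is handed in when it is done.

```bash
mkdir -p pics
cat > h.py <<'E'
import numpy as np, cv2
from bench import r
def snap(name,fn=None):
    im=r.get_image(name)
    if fn: cv2.imwrite('pics/'+fn+'.png',im['frame'][:,:,::-1])
    R,_=cv2.Rodrigues(np.array(im['rvec'],float)); t=np.array(im['tvec'],float).ravel()
    f=240/np.tan(np.radians(im['fovy'])/2)
    K=np.array([[f,0,im['cx']],[0,f,im['cy']],[0,0,1]])
    return im['frame'],K,R,t
def ray(cam,uv,z):
    _,K,R,t=cam; d=R.T@np.linalg.inv(K)@np.array([uv[0],uv[1],1.]); c=-R.T@t
    return c+d*(z-c[2])/d[2]
def proj(cam,p):
    _,K,R,t=cam; q=K@(R@np.array(p,float)+t); return q[:2]/q[2]
E
python3 - <<'E'
from h import *
for n in('scene','top','wrist'):
    c=snap(n,n+'0'); print(n,c[1].round(1).tolist(),(-c[2].T@c[3]).round(),c[2].round(2).tolist())
print(r.read_t(), r.read_tcp_rot())
E
```

```text
scene [[510.3, 0.0, 318.2], [0.0, 510.3, 239.3], [0.0, 0.0, 1.0]] [951. 653. 938.] [[-0.86, 0.51, 0.0], [0.38, 0.64, -0.67], [-0.34, -0.57, -0.75]]
top [[484.4, 0.0, 321.4], [0.0, 484.4, 246.9], [0.0, 0.0, 1.0]] [ 436.  -20. 1088.] [[-0.01, -1.0, 0.0], [-0.99, 0.01, -0.11], [0.11, -0.0, -0.99]]
wrist [[373.2, 0.0, 321.2], [0.0, 373.2, 235.6], [0.0, 0.0, 1.0]] [ 257. -491.  384.] [[0.35, -0.94, -0.0], [-0.91, -0.33, 0.26], [-0.24, -0.09, -0.97]]
0.15 [[ 9.38403681e-01  3.45540843e-01 -2.37954966e-04]
 [ 3.45540918e-01 -9.38403295e-01  8.54133443e-04]
 [ 7.18402658e-05 -8.83745145e-04 -9.99999607e-01]]
```

View pics/top0.png

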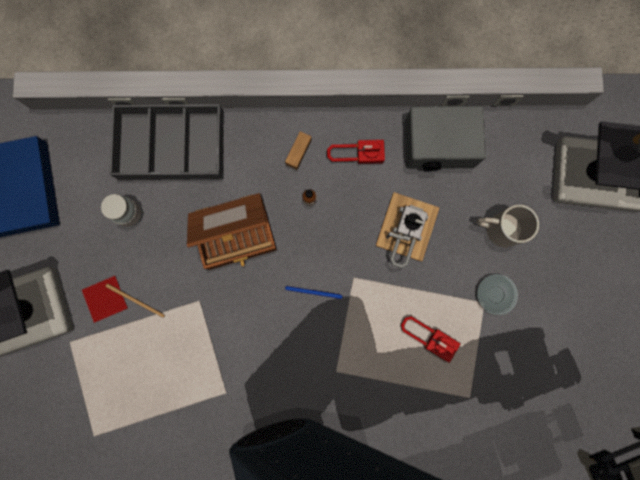

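View pics/scene0.png

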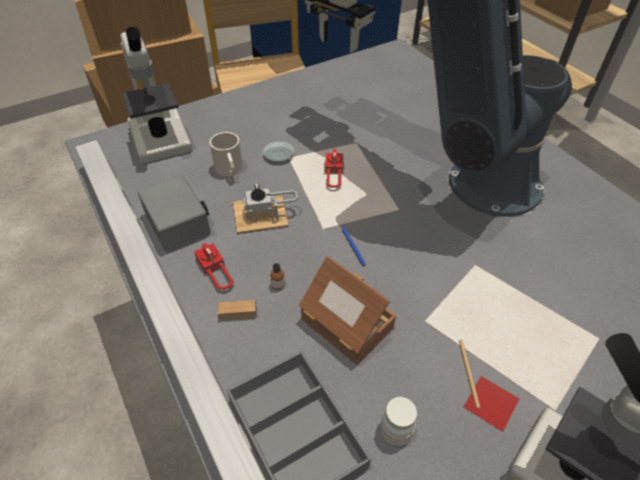

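The top view shows the ajar box at about (232,232) and the metal lock on its wooden stand at about (410,225), with the shackle pointing down the image toward the robot. The two red locks, at (370,152) and (435,340), are decoys. The scene view agrees. Next I'll take rough positions and closer wrist views.

Run:
```python
from h import *
c=snap('top')
for n,uv,z in(('lock',(411,220),70),('bow',(400,260),64),('box',(237,250),50),('pegR',(430,228),10),('footc',(408,227),10),('jar',(115,208),90),('drop',(309,197),60),('pen',(314,292),5),('mug',(515,224),80),('petri',(497,294),16)):
    print(n,ray(c,uv,z).round())
L=ray(c,(411,220),50)
# view lock: camera on the robot side (tool -x toward lock): tool x=-world x
R=np.array([[1,0,0],[0,-1,0],[0,0,-1.]])
for Rr in (R,R@np.diag([-1,-1,1])):
  print(r.inverse_kinematics([L[0]-20,L[1],330],Rr))
r.goto([L[0]-20,L[1],300],R)
snap('wrist','w1'); print(r.read_t())
r.goto([ray(c,(232,235),50)[0]-20,ray(c,(232,235),50)[1],330],R)
snap('wrist','w2'); print(r.read_t(), r.read_q())
```

```text
lock [ 609. -215.   70.]
bow [ 524. -190.   64.]
box [550. 158.  50.]
pegR [ 600. -269.   10.]
footc [ 603. -219.   10.]
jar [637. 407.  90.]
drop [663.   2.  60.]
pen [459.  -6.   5.]
mug [ 596. -432.   80.]
petri [ 451. -410.   16.]
[-2.45111490e+01  2.45548879e+01  7.40000601e+01 -2.54444375e-14
  8.14450521e+01  6.54888510e+01]
[-2.45111490e+01  2.45548879e+01  7.40000601e+01 -2.54444375e-14
  8.14450521e+01 -1.14511149e+02]
2.0833
3.5833 [ 1.21031852e+01  1.96041267e+01  8.11103933e+01 -7.08308804e-03
  7.93001713e+01  1.02180735e+02]
```

View pics/w1.png

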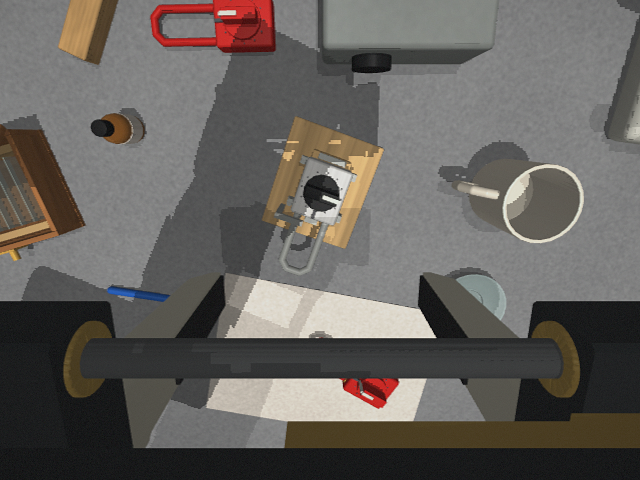

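View pics/w2.png

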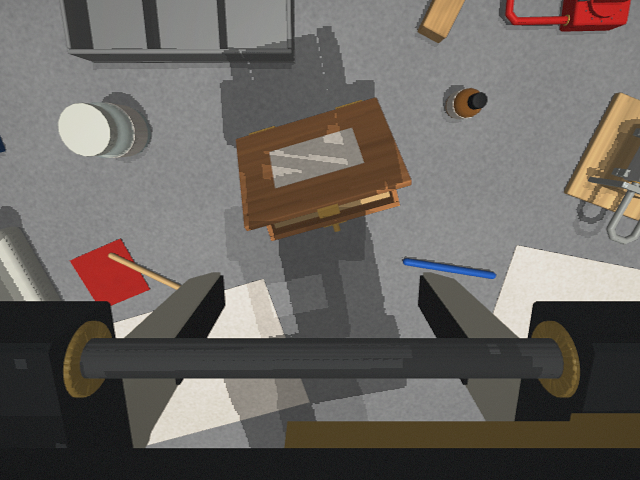

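w1: the real lock is centred at about (322,190) on its stand, with its shackle bow at about (297,268) and the white pointer at about (330,198), pointing lower right, well off the rib. w2: the lid corners are (237,140), (376,98), (411,183) and (248,229). The box's front rim runs from (275,239) to (397,207).

Run:
```python
from h import *
c=snap('wrist'); cen=-c[2].T@c[3]; print('cam',cen.round())
fr=[ray(c,p,50) for p in((275,239),(397,207))]
print('front rim',np.round(fr,1).tolist(),np.linalg.norm(fr[0]-fr[1]))
hg=[ray(c,p,56) for p in((237,140),(376,98))]
print('hinge',np.round(hg,1).tolist(),np.linalg.norm(hg[0]-hg[1]))
for z in (90,100,110,120):
    le=[ray(c,p,z) for p in((411,183),(248,229))]; print(z,np.round(le,0).tolist(),np.linalg.norm(le[0]-le[1]),np.linalg.norm((le[0]+le[1]-hg[0]-hg[1])/2))
# camera-in-tool for later
Rt=np.array(r.read_tcp_rot());p=np.array(r.read_position())
np.savez('camtool.npz',R=c[2]@Rt,t=c[2]@p+c[3])
# w1 cam
Rw=np.array([[1,0,0],[0,-1,0],[0,0,-1.]])
img=cv2.imread('pics/w1.png')
cv2.imwrite('pics/w1c.png',cv2.resize(img[100:290,240:400],None,fx=3,fy=3,interpolation=cv2.INTER_CUBIC))
```

```text
cam [634. 169. 485.]
front rim [[514.2, 224.7, 50.0], [553.3, 79.2, 50.0]] 150.58897851068966
hinge [[630.3, 262.4, 56.0], [674.1, 109.3, 56.0]] 159.2494629775526
90 [[586.0, 74.0, 90.0], [537.0, 249.0, 90.0]] 181.5178724384083 99.90308273989494
100 [[588.0, 76.0, 100.0], [539.0, 247.0, 100.0]] 176.9194128931754 102.07981007184374
110 [[589.0, 79.0, 110.0], [542.0, 245.0, 110.0]] 172.32095334794255 105.1989871368653
120 [[590.0, 81.0, 120.0], [544.0, 242.0, 120.0]] 167.7224938027097 109.17986880322856
```

View pics/w1c.png

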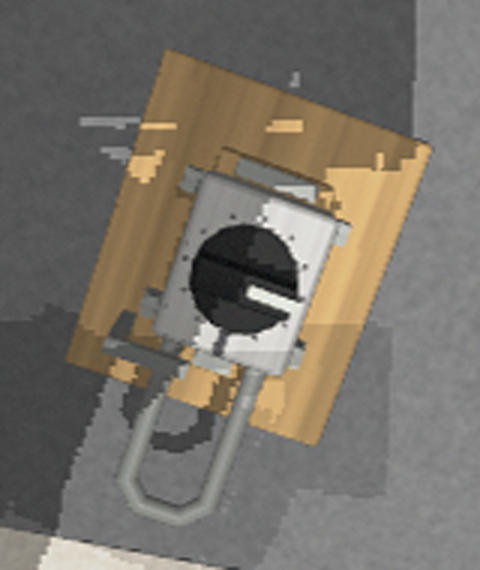

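The crop shows the dial centre at about (246,278), the white pointer to its right, the rib at about (213,343), and the foot corners. So the pointer is about 90° counter-clockwise of the rib. The box measures consistently: centre near (590,169), yaw near 15.7°, lid about 32° open. I'll press the lid along its arc.

```bash
cat >> h.py <<'E'
def tool(xyaw):
    a=np.radians(xyaw); return np.array([[np.cos(a),np.sin(a),0],[np.sin(a),-np.cos(a),0],[0,0,-1.]])
E
python3 - <<'E'
from h import *
y=np.radians(15.7); ex=np.array([np.cos(y),np.sin(y),0]); H=np.array([648.3,185,0])
R=tool(15.7)
def P(th,rad=104,g=0): 
    th=np.radians(th); return H+ex*(-rad*np.cos(th)+8*np.sin(th))+np.array([0,0,50.5+rad*np.sin(th)+8*np.cos(th)+11+g])
r.grip(0,20)
r.goto(P(40,g=25),R)
r.line_to(P(38),feed=150)
for th in (28,20,13,7): 
    r.line_to(P(th),feed=80); print(th,np.round(r.read_contact_force(),1))
hit=r.line_to(P(0,g=-6),feed=25,force_limit=22)
print(hit,r.read_position(),np.round(r.read_contact_force(),1)); r.sleep(.2)
p=r.read_position()
r.line_to([p[0],p[1],130],feed=100)
r.line_to([500,100,260],feed=300)
r.sleep(.1);c=snap('top','t2');print(r.read_t())
# lid top measure
img=c[0][170:290,170:300]; cv2.imwrite('pics/t2c.png',cv2.resize(img,None,fx=4,fy=4)[:,:,::-1])
L=ray(snap('top'),(411,220),50)
E
```

```text
28 [-0.4  1.  -0.2]
20 [-0.5  0.1 -0.6]
13 [ 0.5 -0.4  0.1]
7 [-0.9 -0.6  0.3]
True [548.74560117 157.02273285  69.64057618] [-3.1 -0.6 10.9]
9.7583
```

View pics/t2c.png

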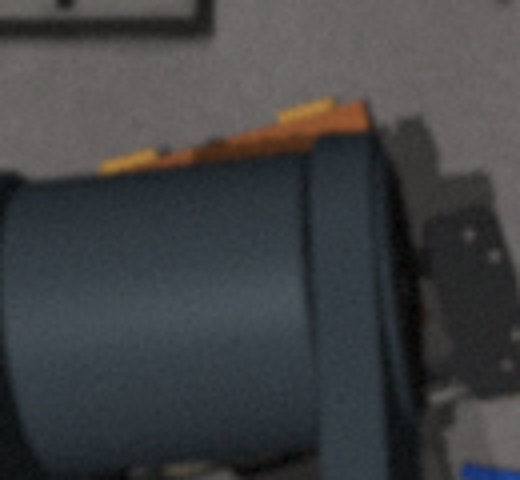

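The press ended with the tip at z≈58.6 mm on a firm stop, which fits a shut lid. The crop is mostly hidden by the arm, at (150,310), so I'll check the lid again once the arm is over the lock. Next is a close look at the lock.

Run:
```python
from h import *
import pickle
e=np.array([np.cos(np.radians(-16)),np.sin(np.radians(-16)),0]); 
p=np.array([607,-216,0])+30*e+np.array([0,0,235])
r.grip(93,20)
r.goto(p,tool(164)); r.sleep(.1)
c=snap('wrist','w3'); t=snap('top','t3'); pickle.dump((c,t),open('w3.pkl','wb'))
lk=proj(c,[607,-216,68]); print(lk,(-c[2].T@c[3]).round(),r.read_t())
b=t[0][170:290,170:290]
x,y=int(lk[0]),int(lk[1]); x0=max(0,min(x-115,640-230)); y0=max(0,min(y-140,480-240)); print(x0,y0)
a=c[0][y0:y0+240,x0:x0+230]
a=cv2.resize(a,None,fx=2.5,fy=2.5,interpolation=cv2.INTER_CUBIC)
o=np.zeros((600,800,3),np.uint8); o[:,:575]=a; b=cv2.resize(b,(225,225)); o[:225,575:]=b
cv2.imwrite('pics/comp.png',o[:,:,::-1])
```

```text
[320.38312001 185.96675541] [ 567. -204.  390.] 14.1
205 45
```

View pics/comp.png

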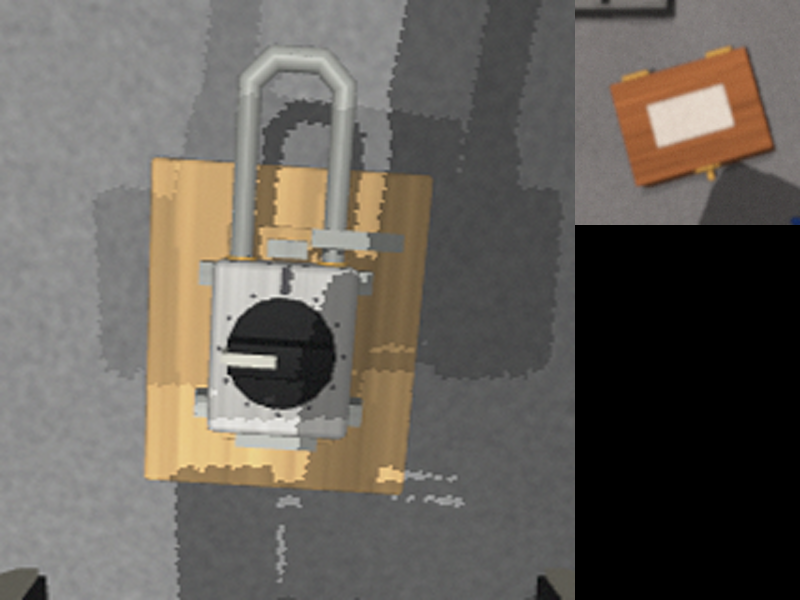

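The composite shows the lid flat and shut (right inset). On the left are the dial disc at about (281,353), the rib at (287,278), the pointer toward (225,358), the bow middle at (298,58) and the staple at (340,240). The pointer is at +90°, which is notch 3.

Run:
```python
from h import *
import pickle
c,t=pickle.load(open('w3.pkl','rb'))
def q(u,v): return (205+(u+.5)/2.5-.5,45+(v+.5)/2.5-.5)
W=lambda u,v,z: ray(c,q(u,v),z)
f=[W(*p,10) for p in((152,158),(432,177),(402,494),(146,479))]
print('foot',np.round(f,1).tolist(),'sides',[round(float(np.linalg.norm(f[i]-f[(i+1)%4])),1) for i in range(4)],'mean',np.mean(f,0).round(1))
b=[W(*p,67) for p in((215,263),(357,270),(348,437),(207,428))]
print('body sides',[round(float(np.linalg.norm(b[i]-b[(i+1)%4])),1) for i in range(4)],'mean',np.mean(b,0).round(1))
ang=lambda d: round(float(np.degrees(np.arctan2(d[1],d[0]))),1)
print('yaws',ang(f[3]-f[0]),ang(f[2]-f[1]),ang(b[3]-b[0]),ang(b[2]-b[1]),ang(f[0]-f[1])-90,ang(b[0]-b[1])-90)
bow=W(298,58,54); print('bow',bow.round(1)); m=np.mean(b,0); print(np.linalg.norm((bow-m)[:2]),ang(m-bow))
g=cv2.cvtColor(c[0],cv2.COLOR_RGB2GRAY)
mask=((g<60)*255).astype(np.uint8); mask[:, :205]=0; mask[:,435:]=0
n,lab,st,ce=cv2.connectedComponentsWithStats(mask)
k=lab[int(q(281,385)[1]),int(q(281,385)[0])]; cnt,_=cv2.findContours((lab==k).astype(np.uint8),0,2)
(o,rad)=cv2.minEnclosingCircle(np.vstack(cnt)); print(o,rad,st[k]); d=ray(c,o,74.5); print('dial',d.round(1),'dia',2*np.linalg.norm(ray(c,(o[0]+rad,o[1]),74.5)-d))
print('rib',W(287,278,69).round(1),ang(d-W(287,278,69)), 'ptr',ang(W(225,358,93)-W(272,361,93)))
# shackle legs mid
for v in (110,200): print('leg mid',((W(248,v,54)+W(339,v,54))/2).round(1) , np.linalg.norm(W(248,v,54)-W(339,v,54)))
# top view lock check
```

```text
foot [[527.1, -248.3, 10.0], [563.8, -146.0, 10.0], [684.6, -188.7, 10.0], [648.5, -290.9, 10.0]] sides [108.7, 128.2, 108.4, 128.6] mean [ 606.  -218.5   10. ]
body sides [48.0, 57.8, 50.0, 57.0] mean [ 605.8 -218.4   67. ]
yaws -19.3 -19.5 -20.1 -18.1 -199.7 -198.8
bow [ 515.2 -186.6   54. ]
96.06863661805232 -19.3
(316.9204406738281, 186.38067626953125) 22.264862060546875 [ 296  165   43   44 1368]
dial [ 605.7 -218.7   74.5] dia 37.63861115654425
rib [ 582.3 -209.7   69. ] -21.0 ptr -109.7
leg mid [ 530.3 -192.5   54. ] 30.696398003846568
leg mid [ 558.3 -200.5   54. ] 31.427944923780416
```

Everything matches: foot 129x108.5, disc 37.6 mm, bow 96.1 mm out, yaw −19.4°, pointer at +90°. Now turning the dial.

Run:
```python
from h import *
C=np.array([605.8,-218.5,0]); Y=-19.4
r.goto(C+[0,0,140],tool(Y+90)); r.grip(40,15)
print('hit',r.line_to(C+[0,0,88],feed=80,force_limit=8))
r.grip(0,20); print('gap',r.read_finger_gap(),r.read_grasp_force(),r.read_contact_force().round(1) if hasattr(r.read_contact_force(),'round') else r.read_contact_force())
q0=np.array(r.read_q()); print(q0)
m0=np.array(r.read_moment())[2]
for a in list(range(6,91,6)):
    q=q0.copy(); q[5]+=a; r.set_joints(q)
    print(a,'Mz',round(float(np.array(r.read_moment())[2]-m0),3),np.round(r.read_contact_force(),1))
print(r.read_t(), r.read_tcp_rot()[:2], r.read_finger_gap())
```

```text
hit False
gap 11.014757248490659 19.99572515487671 [ 1.7 -0.6 -0. ]
[-2.39730469e+01  3.89076308e+01  8.58744914e+01  6.44380951e-03
  5.51655899e+01 -4.57450711e+00]
6 Mz 0.033 [ 1.2 -0.9 -0.4]
12 Mz 0.013 [ 1.3 -0.3 -0.4]
18 Mz 0.011 [ 0.7 -0.4 -1.1]
24 Mz -0.053 [ 0.1  0.9 -0.7]
30 Mz -0.065 [-0.   0.6 -1.1]
36 Mz -0.005 [0.1 1.  0.9]
42 Mz 0.018 [-0.1  0.1 -0.4]
48 Mz -0.052 [-0.7 -1.1 -1. ]
54 Mz -0.021 [ 0.3 -0.2 -0.7]
60 Mz -0.042 [-1.2  0.1 -1.4]
66 Mz 0.052 [-1.5 -0.6 -0.4]
72 Mz -0.046 [ 0.5  0.3 -0.2]
78 Mz -0.002 [ 0.7 -0.5 -2.4]
84 Mz -0.041 [ 0.7  0.2 -0.7]
90 Mz -0.031 [-0.3  0.7 -1.7]
21.65 [[ 9.45277952e-01 -3.26264997e-01  8.63646214e-04]
 [-3.26264974e-01 -9.45278339e-01 -1.71100497e-04]] 10.796441907439396
```

Run:
```python
from h import *
import pickle
C=np.array([605.8,-218.5,0]); Y=-19.4
ex=np.array([np.cos(np.radians(Y)),np.sin(np.radians(Y)),0]); ey=np.array([-ex[1],ex[0],0])
r.grip(40); r.line_to(C+[0,0,140],feed=150)
r.goto(C-30*ey-30*ex+[0,0,235],tool(Y+90)); r.sleep(.1)
c=snap('wrist','w4'); pickle.dump(c,open('w4.pkl','wb')); print(r.read_t())
hsv=cv2.cvtColor(c[0],cv2.COLOR_RGB2HSV)
u,v=proj(c,C+[0,0,93]); print(u,v)
x0,y0=int(u)-120,max(0,int(v)-110)
cv2.imwrite('pics/w4c.png',cv2.resize(c[0][y0:y0+200,x0:x0+240],None,fx=3,fy=3,interpolation=cv2.INTER_CUBIC)[:,:,::-1]); print(x0,y0)
```

```text
24.4167
359.4998679217298 190.34713235883746
239 80
```

View pics/w4c.png

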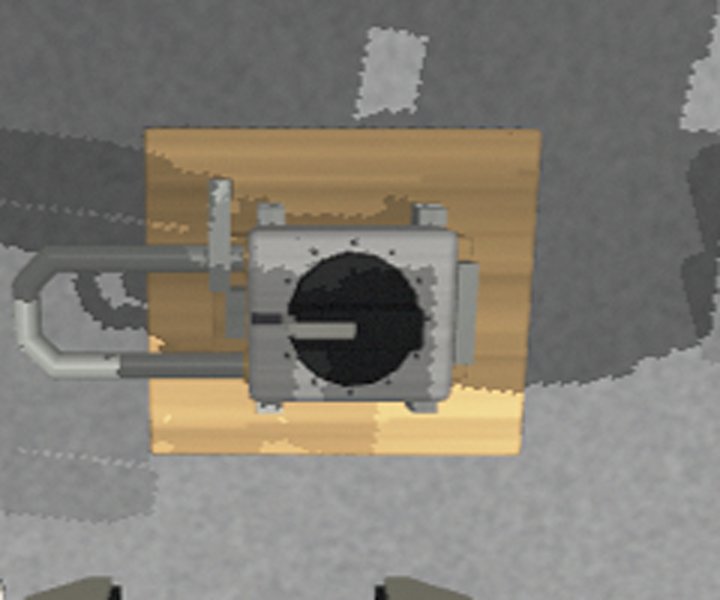

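The pointer strip lies along the bar and points left, straight at the rib at about (265,318). The bow is at about (28,318). Now pinching and pulling the shackle.

Run:
```python
from h import *
import pickle
c=pickle.load(open('w4.pkl','rb'))
q=lambda u,v:(239+(u+.5)/3-.5,80+(v+.5)/3-.5)
C=np.array([605.8,-218.5,0]); Y=-19.4
ex=np.array([np.cos(np.radians(Y)),np.sin(np.radians(Y)),0]); ey=np.array([-ex[1],ex[0],0])
b=ray(c,q(28,318),54); d=ray(c,q(355,320),74.5); print('bow in lock frame',(b-C)@ex,(b-C)@ey,'dial',(d-C)@ex,(d-C)@ey)
B=C-96*ex
R=tool(Y+90)
r.grip(30,20); r.goto(B+[0,0,110],R)
print('hit',r.line_to(B+[0,0,50],feed=80,force_limit=6),r.read_position())
r.grip(0,25); print('gap',r.read_finger_gap(),np.round(r.read_contact_force(),1))
p0=np.array(r.read_position())
h=r.line_to(p0-33*ex,feed=30,force_limit=14)
p1=np.array(r.read_position()); print('pulled',h,(p1-p0)@ex,np.round(r.read_contact_force(),1),r.read_finger_gap(),r.read_t())
```

```text
bow in lock frame -96.27193132111745 -1.1958223022157064 dial -0.3072198859379877 0.797327936914123
hit False [ 515.53321313 -186.74111677   50.3612888 ]
gap 7.366412101612091 [-1.6  1.6  1.8]
pulled True -28.741938131171647 [ 1.6 -1.  -0.3] 7.403220096006258 27.825
```

Run:
```python
from h import *
C=np.array([605.8,-218.5,0]); Y=-19.4
ex=np.array([np.cos(np.radians(Y)),np.sin(np.radians(Y)),0]); ey=np.array([-ex[1],ex[0],0])
r.grip(30); p=np.array(r.read_position()); r.line_to(p+[0,0,70],feed=120)
r.goto(C-30*ey-30*ex+[0,0,235],tool(Y+90)); r.sleep(.1)
c=snap('wrist','w5'); u,v=proj(c,C+[0,0,93]); x0,y0=int(u)-140,max(0,int(v)-110); print(r.read_t(),x0,y0)
cv2.imwrite('pics/w5c.png',cv2.resize(c[0][y0:y0+200,x0:x0+240],None,fx=3,fy=3,interpolation=cv2.INTER_CUBIC)[:,:,::-1])
```

```text
29.9667 222 81
```

View pics/w5c.png

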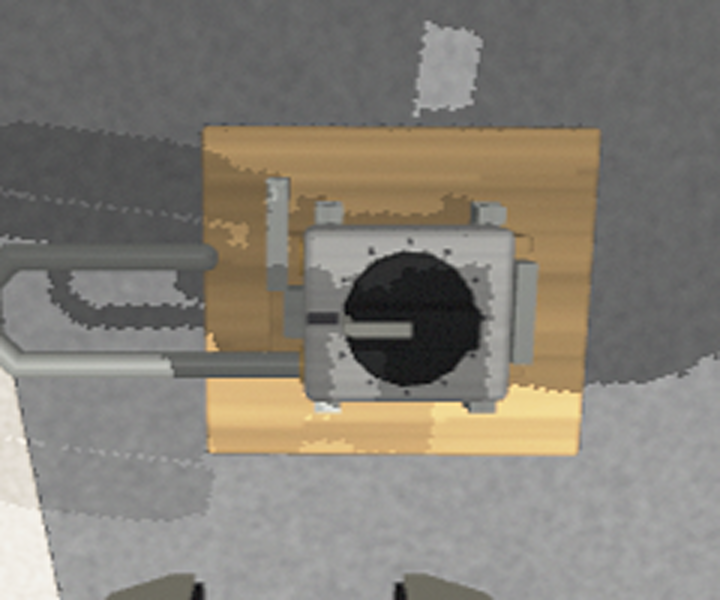

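The shackle is fully out: its free leg ends at about (215,257), clear of the staple at (278,235). Now gripping the body and lifting.

Run:
```python
from h import *
C=np.array([605.8,-218.5,0]); Y=-19.4
ex=np.array([np.cos(np.radians(Y)),np.sin(np.radians(Y)),0])
G=C-4*ex; R=tool(Y)
r.grip(75); r.goto(G+[0,0,140],R)
print('hit',r.line_to(G+[0,0,46],feed=80,force_limit=8))
f0=np.array(r.read_contact_force())
r.grip(0,45); print('gap',r.read_finger_gap(),r.read_grasp_force(),np.round(r.read_contact_force(),1))
p=np.array(r.read_position())
print('snag',r.line_to(p+[0,0,45],feed=40,force_limit=18),np.round(np.array(r.read_contact_force())-f0,1),r.read_finger_gap())
r.line_to(p+[0,0,150],feed=120); r.sleep(.1)
print(np.round(np.array(r.read_contact_force())-f0,1),np.round(r.read_moment(),2),r.read_finger_gap(),r.read_t())
M=np.array([590.5,168.7,0])-4*ex
r.goto(M+[0,0,p[2]+150],R)
r.line_to(M+[0,0,p[2]+112],feed=60); r.sleep(.3)   # underside ~152
print(r.read_position(),r.read_finger_gap(),r.read_t(),np.round(r.read_joint_vel(),2))
a=snap('scene'); t=snap('top'); w=snap('wrist')
o=np.zeros((600,800,3),np.uint8)
o[:300,:400]=cv2.resize(a[0],(400,300)); o[:300,400:]=cv2.resize(t[0],(400,300)); o[300:,:400]=cv2.resize(w[0],(400,300))
u,v=map(int,proj(a,M+[0,0,150])); x0,y0=max(0,u-80),max(0,v-60); o[300:,400:]=cv2.resize(a[0][y0:y0+120,x0:x0+160],(400,300))
cv2.imwrite('pics/fin.png',o[:,:,::-1])
```

```text
hit False
gap 50.00292458273808 45.000194907188416 [-0.8  0.5  0.7]
snag False [-0.5 -1.3 -6.3] 49.58506168706629
[ 0.8  0.2 -6.4] [ 0.06 -0.02 -0.05] 49.82475116815697 36.5417
[586.80204622 170.08215069 158.35231666] 49.763214155258474 39.0667 [ 0.01  0.12  0.06 -0.01  0.   -0.01]
```

View pics/fin.png

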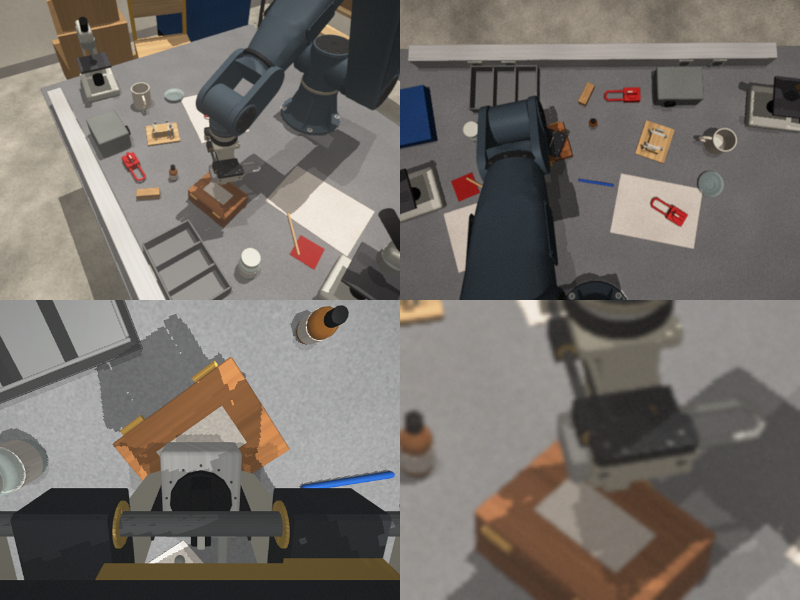

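The lock is held level with its dial up and shackle out, at (200,475) in the wrist panel, above the shut box, and the stand is empty. The bystanders haven't moved. Handing in.

```bash
python3 -c "
from h import *
r.sleep(.2); print(r.read_finger_gap(), r.read_t()); print(r.hand_in())"
```

```text
49.94424002913023 39.4167
the job is handed in; nothing more can be done
None
```

I handed the job in at 39.4 s: lid shut on its catch, dial on the rib, shackle fully out, and the open lock held level about 10 cm above the middle of the box. The hand-in call returned no verdict.

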